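Set two sand cores into a mould half

ROBOT

A 6-joint arm with a two-finger parallel gripper is mounted at the origin on the work surface. World frame = base frame: x ahead of the robot, y to its left, z up, the work surface at z = 0. Lengths are in m, angles in rad, forces in N, time in s.
With the tool pointing down it reaches from about 0.35 to 0.925 m from the base axis. Payload 6.4 kg.
Tool frame: the origin (TCP) lies midway between the tips of the shut fingers; the grasp point (between the pads) lies 19 mm behind it; z points along the fingers, y is the direction in which the jaws open and shut (so a half turn about z gives the same grasp; the last joint's range is limited). The gripper opens to 94 mm and grips with 3 to 60 N. Pads are 16 mm wide; open, the fingers measure 119 mm over their backs; the gripper's body (75 mm by 177 mm) begins 78 mm behind the grasp point.
Start: joints at [-1.359, 0.245, 1.558, -0, 1.339, -0.174], TCP at [0.245, -0.602, 0.205] pointing down, gripper open.
Joint ranges: [-3.13, 3.13], [-1.02, 2.26], [0.13, 2.54], [-0.95, 4.09], [0.21, 2.88], [-2.74, 2.74]. Speed limits (rad/s): [2.57, 2.57, 3.14, 3.14, 3.14, 3.14].

INTERFACE

Orientations are given as a unit quaternion [w, x, y, z].
In Python, from rig import arm, optics, models gives the robot as it stands.
- The arm moves only by the tool carry_out, never from a script. Its argument "steps" is a list of rows, each an object with "linear": the shift along the world's x, y, z in mm, a list of three; "twist": the turn about the world's z in degrees. In form: [{"linear": [dx, dy, dz], "twist": twist}, ...]. A call has 1 to 12 rows; each row is the pose to reach, as a shift and turn from the pose commanded when the call began; what a row does not reach only later rows make up. A row lasts 1/12 s, in which the tool goes at most 41.7 mm and 7.16 degrees, less where a joint would pass 70% of its speed; a pose out of reach is approached as far as the arm can. A call with a gripper value outside its range is refused whole. "grip" is the opening, from 0 (shut) to 1 (fully open), set as the call begins (left out, the last holds). The fingers move at their own pace and stop on an object; the grip force is fixed at half the most. Time passes only in rows, so rows that repeat a pose let the fingers close. It gives the time, the measured TCP pose, the force and the opening at its end, in the units of the state.
- arm.read_state(): the state, without advancing time (a new reading comes with each control period).
- optics.read_camera(name): name is "scene" or "top"; returns a dict with "color" (384x512x3 uint8, blue, green, red), "fx", "fy", "cx", "cy" (pixels), "dist_coeffs" ([k1, k2, p1, p2, k3] as OpenCV has them; the pictures are not rectified), "R" (3x3) and "t" (3): a world point X has camera coordinates R X + t. Camera axes: x right, y down, z forward; pixel columns grow to the right and rows downward; lengths in m; the calibration is good to about 2 mm. A picture is of the moment at which its call begins. There is no depth.
- arm.close_job(): hands the job in, once; it reports no verdict.
Trained networks look in a picture, given as the dict that the camera call returned (one of the last four; its "shot" number tells which), for a name from the list of things; names that differ only in an ending like _2 or _b are one class to them, and where a whole thing is asked for, a point or a joint stands for the part that bears it (a point fixed in the world has none). Each returns a list of dicts, best first, with "conf" (0 to 1); they miss things now and then, are a little off and sometimes report something else, mostly with a low value. They report only what shows in the picture. A call takes as long as a camera call. They do not tell look-alikes from the thing itself.
- models.spot_in(picture, name): "at" ([x, y, z] in m, in world coordinates, good to about 4 mm: the middle of the surface that is visible of it).
- models.cut_out(picture, name): "pixels" (384x512 bool, what is visible of it).
- models.landmark_of(picture, name): "at" ([x, y, z] in m, in world coordinates, good to about 4 mm: a listed point, or the origin of a listed thing).
The state is a dict: "time_s": time; "joint_pos": joint angles; "dq": joint speeds; "joint_torque": joint torques, N m; "tool_pos": TCP position; "tcp_rot": TCP orientation; "wrist_force": force on the tool from outside, world axes, zero at the start; "wrist_torque": the same for the moment, N m; "opening": opening from 0.0 (shut) to 1.0 (fully open).
Only numpy, scipy, OpenCV 4.12 (cv2) and the standard library are available. Lean on these libraries where they do the work, as an engineer would, in place of code of your own. Each camera call takes 0.05 s, during which the arm holds its last target. There are 200 camera calls.

TASK

On the foundry bench, set the two sound sand cores, one after the other, into the mould half: the slim round full-height core into the round pocket and the oblong core into the oblong pocket. Lower each one right down to the bottom of its pocket and leave it standing upright there; sand is brittle, so do not let a core fall from a height. The short broken stub and the fat round core are not wanted.

Things in the scene. Friction and masses are not known exactly. Their poses are not given: they have to be found in the camera images.
- round_core: slim round core of dark bonded sand: cylinder 46 mm in diameter, 72 mm tall, standing upright on the bench, 0.2 kg, best gripped in its upper half; foot tapers to 36 mm over the lowest 8 mm. Origin: its centre, 36 mm above its underside; z up its axis. Not wanted, of the same sand and near by: a round stub of equal diameter only 34 mm tall, and a fat round core 74 mm across, 70 mm tall.
- oblong_core: oblong block core of the same dark sand, 60 mm (its x) by 38 mm (its y) by 72 mm tall (its z), standing upright on the bench, 0.3 kg; foot tapers to 52 by 30 mm over the lowest 8 mm. Origin: its centre, 36 mm above its underside. Grip it across its 38 mm side, along its y, in its upper half.
- round_pocket (a point): mouth centre of the round pocket: 58 mm in diameter, 16 mm deep, straight walls, flat floor, dark inside; in the top of the mould half, a fixed grey sand block 170 (x) by 270 (y) by 55 mm high with half-round lugs. Point level with the block's top, z up, x and y along its sides; oblong_pocket is 136 mm away in -y. A core on the pocket floor has its centre 20 mm above this point.
- oblong_pocket (a point): mouth centre of the oblong pocket, 72 mm (x) by 50 mm (y), 16 mm deep, straight walls, flat floor, dark inside; in the same block. Point level with the block's top, 55 mm above the bench; z up, x along the pocket's long side. The oblong core fits with its x along this x, either way round; on the floor its centre is 20 mm above this point.
Things that resemble listed ones, but are neither listed nor needed, are in the scene too. Leave any orange look-alike of the round_core alone.

How it is judged:
By the outcome, as a careful person would: the job done as asked, in the order asked, and still so for the second after the job is handed in, with the robot touching nothing.
It also fails if it takes over 58 s, if anything falls off the work surface, if the arm or the gripper's body presses on something with over 40 N, if the wrist force passes 120 N, or if a joint passes its speed limit or range.

## Working session

There is one attempt and no reset: what is moved stays moved. The work goes in short steps, Python scripts to look and compute and a tool call to move; the robot and the scene stay as the last step left them, time stands still between calls to the robot, and variables do not carry over. Pictures are saved under pics/ and viewed, about 8 in all and at most 12, crops included, and the job is handed in when it is done.

Besides the shell and the picture viewer there is one more tool, called after ">>>" as name([rows], argument=value, ...), one row to a line, values as JSON. carry_out: Moves the arm, as the interface text tells. Its arguments: {"type":"object","properties":{"steps":{"type":"array","items":{"type":"object","properties":{"linear":{"type":"array","items":{"type":"number"}},"twist":{"type":"number"}}}},"grip":{"type":"number"}},"required":["steps"]}

```bash
mkdir -p pics; cat > h.py <<'E'
import cv2,numpy as np
from rig import arm,optics,models
def proj(p,X):
    return cv2.projectPoints(np.atleast_2d(X).astype(float),cv2.Rodrigues(np.array(p["R"]))[0],np.array(p["t"],float),K(p),np.array(p["dist_coeffs"]))[0].reshape(-1,2)
def K(p): return np.array([[p["fx"],0,p["cx"]],[0,p["fy"],p["cy"]],[0,0,1.]])
def ray(p,uv,z):
    n=cv2.undistortPoints(np.array(uv,float).reshape(-1,1,2),K(p),np.array(p["dist_coeffs"])).reshape(-1,2)
    R=np.array(p["R"]);t=np.array(p["t"]);c=-R.T@t
    d=np.c_[n,np.ones(len(n))]@R
    return c+d*((z-c[2])/d[:,2])[:,None]
E
python3 - <<'E'
from h import *
ims=[]
for n in("top","scene"):
    p=optics.read_camera(n);ims.append(p["color"]);R=np.array(p["R"]);print(n,(-R.T@np.array(p["t"])).round(3),p["fx"])
    for o in("round_core","oblong_core"):
        for d in models.cut_out(p,o):
            m=d["pixels"];ys,xs=np.nonzero(m);uv=[xs.mean(),ys.mean()]
            print(o,"cut",round(d["conf"],2),np.round(uv),m.sum(),xs.min(),xs.max(),ys.min(),ys.max())
    for o in("round_core","oblong_core","round_pocket","oblong_pocket"):
        for d in models.landmark_of(p,o): print(o,"lm",round(d["conf"],2),np.round(d["at"],3),proj(p,d["at"]).round())
    cv2.imwrite(f"pics/{n}0.png",cv2.resize(p["color"],(800,600)))
E
```

```text
top [0.442 0.092 1.052] 362.30874726536734
round_core cut 0.84 [190. 171.] 285 181 200 162 180
round_core cut 0.84 [192. 202.] 259 182 201 193 210
round_core cut 0.77 [142. 175.] 301 132 152 166 183
round_core cut 0.63 [220. 151.] 291 211 229 141 161
round_core cut 0.59 [228. 179.] 264 220 237 169 188
oblong_core cut 0.57 [201. 241.] 420 189 213 229 254
round_core lm 0.76 [0.638 0.283 0.035] [[192. 171.]]
round_core lm 0.76 [0.613 0.179 0.038] [[228. 179.]]
round_core lm 0.76 [0.697 0.194 0.038] [[223. 150.]]
round_core lm 0.71 [0.547 0.28  0.035] [[193. 203.]]
round_core lm 0.62 [0.635 0.422 0.037] [[143. 174.]]
oblong_core lm 0.76 [0.438 0.252 0.034] [[203. 241.]]
round_pocket lm 0.8 [ 0.496 -0.147  0.053] [[346. 216.]]
oblong_pocket lm 0.55 [ 0.532 -0.276  0.048] [[391. 202.]]
oblong_pocket lm 0.55 [0.439 0.254 0.034] [[203. 241.]]
scene [ 1.015 -0.267  0.826] 397.73670305221236
round_core cut 0.93 [329. 214.] 537 318 340 198 229
round_core cut 0.79 [301. 196.] 498 291 312 181 210
round_core cut 0.63 [376. 159.] 429 365 386 145 173
round_core cut 0.59 [317. 162.] 441 307 327 149 176
round_core cut 0.58 [339. 184.] 408 329 349 171 197
oblong_core cut 0.55 [283. 141.] 613 271 297 126 156
round_core lm 0.97 [0.629 0.421 0.036] [[374. 159.]]
round_core lm 0.71 [0.69  0.196 0.038] [[327. 214.]]
round_core lm 0.69 [0.642 0.286 0.034] [[341. 185.]]
round_core lm 0.65 [0.551 0.282 0.037] [[317. 163.]]
round_core lm 0.62 [0.619 0.175 0.038] [[302. 198.]]
oblong_core lm 0.93 [0.441 0.26  0.036] [[285. 142.]]
round_pocket lm 0.67 [ 0.501 -0.148  0.054] [[161. 224.]]
oblong_pocket lm 0.73 [ 0.535 -0.275  0.061] [[116. 261.]]
```

```bash
python3 - <<'E'
import cv2,numpy as np
a=cv2.imread("pics/top0.png");b=cv2.imread("pics/scene0.png")
# tile at half res each plus enlarged crops
A=cv2.resize(a[200:420,180:420],(480,440));B=cv2.resize(b[170:380,400:640],(480,420))
cv2.imwrite("pics/full.png",np.hstack([cv2.resize(a,(400,300)),cv2.resize(b,(400,300))]))
cv2.imwrite("pics/crop.png",cv2.resize(np.hstack([cv2.resize(A,(400,400)),cv2.resize(B,(400,400))]),(800,400)))
E
```

```text
(no output)
```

View pics/top0.png

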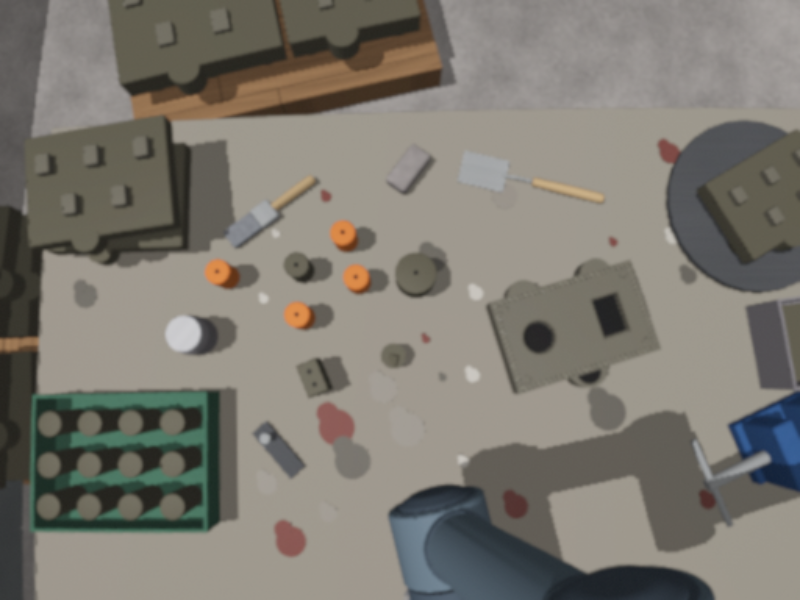

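View pics/crop.png

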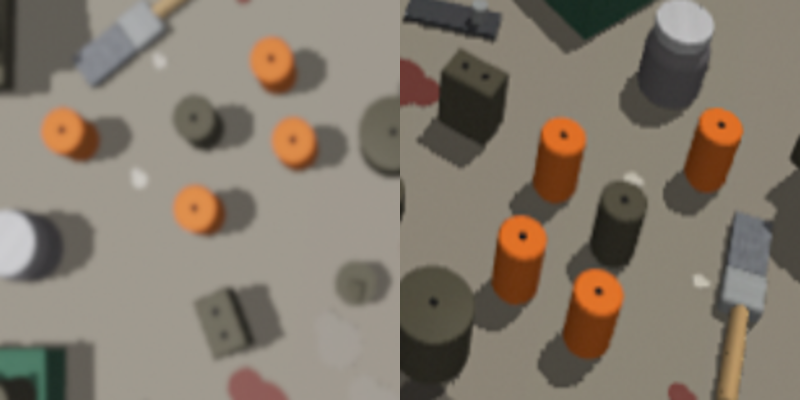

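View pics/scene0.png

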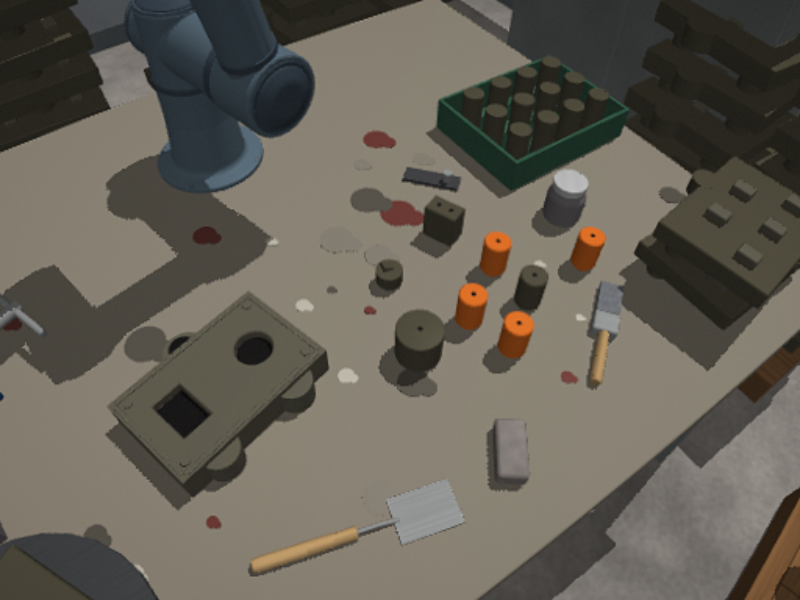

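The two views show these candidates for the slim round core (800x600 top pixels):
- **Dark slim core:** (298,266) in the top view and (530,287) in the scene view. It's the only dark, full-height, slim one, so this is the round core.
- **Orange look-alikes:** (343,234), (356,278), (298,315) and (219,272).
- **Fat core:** (416,273).
- **Stub:** (396,355).
- **Tray of cores:** lower left, not relevant.

The oblong core is at (315,377). The pockets are at (539,336) for the round one and (610,314) for the oblong one. The crop confirms the round core choice.

```bash
cat > fit.py <<'E'
from h import *
from scipy.optimize import minimize
def model(o,x,y,a,zb=0):
    if o=="round_core":
        th=np.linspace(0,2*np.pi,40,endpoint=False);mk=lambda s,z:np.c_[s*np.cos(th),s*np.sin(th),0*th+z]
        P=np.r_[mk(.018,0),mk(.023,.008),mk(.023,.072)]
    else:
        mk=lambda l,w,z:np.array([[l,w,z],[l,-w,z],[-l,w,z],[-l,-w,z]])
        P=np.r_[mk(.026,.015,0),mk(.03,.019,.008),mk(.03,.019,.072)]
    c,s=np.cos(a),np.sin(a)
    return P@np.array([[c,s,0],[-s,c,0],[0,0,1]])+[x,y,zb]
def mask(p,o,v,zb=0):
    m=np.zeros((384*4,512*4),np.uint8);q=proj(p,model(o,*v,zb))
    cv2.fillConvexPoly(m,cv2.convexHull((q*4+1.5).round().astype(np.int32)),1);return cv2.resize(m.astype(np.float32),(512,384),interpolation=cv2.INTER_AREA)
def fit(views,o,v0,zb=0):
    def cost(v): return sum(np.abs(mask(p,o,v,zb)-m).sum() for p,m in views)
    best=None
    for a in (np.arange(0,180,30) if o!="round_core" else [0]):
        x0=np.array([*v0,np.radians(a)]);S=np.vstack([x0]+[x0+np.eye(3)[i]*[.008,.008,.3] for i in range(3)])
        r=minimize(cost,x0,method="Nelder-Mead",options=dict(initial_simplex=S,maxiter=150,xatol=1e-4))
        if best is None or r.fun<best.fun: best=r
    return best.x,best.fun/sum(m.sum() for _,m in views)
def pick(p,o,xy,z=.036):
    c=proj(p,[*xy,z])[0];L=models.cut_out(p,o)
    L=[(np.hypot(*(np.argwhere(d["pixels"]).mean(0)[::-1]-c)),d["pixels"]) for d in L];L.sort(key=lambda t:t[0])
    return L[0][1].astype(np.float32) if L and L[0][0]<15 else None
E
python3 - <<'E'
from fit import *
P=[optics.read_camera(n) for n in("top","scene")]
for o,xy in(("round_core",(.64,.285)),("oblong_core",(.44,.256))):
    V=[(p,pick(p,o,xy)) for p in P];V=[v for v in V if v[1] is not None]
    for W in([v] for v in V): print(o,fit(W,o,xy))
    print(o,"both",fit(V,o,xy))
for p,s in zip(P,([(346,216),(391,202)],[(162,223),(116,262)])):
    g=cv2.GaussianBlur(cv2.cvtColor(p["color"],cv2.COLOR_BGR2GRAY),(0,0),.6)
    for k,(u,v) in enumerate(s):
        dk=g[v-3:v+4,u-3:u+4].mean();lt=np.median(g[v-25:v+26,u-25:u+26])
        n,l=cv2.connectedComponents((g<(dk+lt)/2).astype(np.uint8));m=(l==l[v,u]).astype(np.uint8)
        c=max(cv2.findContours(m,0,2)[0],key=cv2.contourArea).reshape(-1,2)
        w=ray(p,c,.055)[:,:2]
        r=cv2.minAreaRect((w*1000).astype(np.float32))
        print("pocket",k,dk,lt,m.sum(),"rect",np.round(r[0],1),np.round(r[1],1),round(r[2],1),"circ",np.round(cv2.minEnclosingCircle((w*1000).astype(np.float32))[1],1))
s=arm.read_state();print(s["tool_pos"],s["tcp_rot"],s["opening"],s["time_s"])
E
```

```text
round_core (array([0.63675546, 0.28425433, 0.3281476 ]), np.float64(0.06292517006802721))
round_core (array([0.63681205, 0.28181852, 0.41936132]), np.float64(0.11192180616740088))
round_core both (array([0.63684544, 0.28372909, 0.2415858 ]), np.float64(0.09876336898395723))
oblong_core (array([0.43806822, 0.25660672, 0.35749271]), np.float64(0.15014577259475217))
oblong_core (array([0.43896634, 0.25651343, 0.35723888]), np.float64(0.05951907790143084))
oblong_core both (array([0.43800839, 0.25734528, 3.51882947]), np.float64(0.09632201646090535))
pocket 0 38.795918367346935 117.0 312 rect [ 498.1 -140.9] [52.4 51.6] 42.6 circ 27.4
pocket 1 35.61224489795919 115.0 397 rect [ 533.1 -272.6] [69.1 46.3] 14.9 circ 38.2
pocket 0 24.0 91.0 405 rect [ 501.4 -145.9] [56.2 54.5] 55.9 circ 28.7
pocket 1 23.020408163265305 90.0 668 rect [ 536.1 -276.3] [71.2 49.3] 14.5 circ 41.2
[ 0.2446031  -0.60224579  0.20547758] [8.59562358e-06 9.81453456e-01 1.91700585e-01 6.51902955e-06] 0.9998466127552472 1.0
```

>>> carry_out([
  {"linear": [196,443,0],"twist": 19},
  {"linear": [196,443,0],"twist": 19},
  {"linear": [196,443,0],"twist": 19},
  {"linear": [196,443,0],"twist": 19},
  {"linear": [196,443,0],"twist": 19},
  {"linear": [196,443,0],"twist": 19},
  {"linear": [196,443,0],"twist": 19},
  {"linear": [196,443,0],"twist": 19},
  {"linear": [196,443,0],"twist": 19},
  {"linear": [196,443,0],"twist": 19},
  {"linear": [196,443,0],"twist": 19},
  {"linear": [196,443,0],"twist": 19},
], grip=0.75)

```text
time_s: 2.0
tool_pos: [0.4414, -0.1561, 0.2058]
tcp_rot: [0.0, 0.936, 0.352, 0.0]
wrist_force: [0.2, 0.2, -1.0]
opening: 0.749
```

>>> carry_out([
  {"linear": [196,443,-60],"twist": 19},
  {"linear": [196,443,-60],"twist": 19},
  {"linear": [196,443,-60],"twist": 19},
  {"linear": [196,443,-60],"twist": 19},
  {"linear": [196,443,-60],"twist": 19},
  {"linear": [196,443,-60],"twist": 19},
  {"linear": [196,443,-60],"twist": 19},
  {"linear": [196,443,-60],"twist": 19},
  {"linear": [196,443,-60],"twist": 19},
  {"linear": [196,443,-60],"twist": 19},
  {"linear": [196,443,-60],"twist": 19},
  {"linear": [196,443,-60],"twist": 19},
])

```text
time_s: 3.0
tool_pos: [0.637, 0.2869, 0.1448]
tcp_rot: [-0.0, 0.865, 0.502, 0.0]
wrist_force: [0.5, -0.5, -0.6]
opening: 0.748
```

```bash
python3 - <<'E'
from fit import *
p=optics.read_camera("scene");o="round_core"
m=pick(p,o,(.637,.284))
if m is not None: print(fit([(p,m)],o,(.637,.284)))
im=p["color"].copy()
c=cv2.resize(im[60:240,250:450],(800,720),interpolation=cv2.INTER_CUBIC)[:600]
cv2.imwrite("pics/a1.png",c)
t=optics.read_camera("top");m=pick(t,o,(.637,.284));print(m is not None and fit([(t,m)],o,(.637,.284)))
print(arm.read_state()["tool_pos"])
E
```

```text
(array([0.63868566, 0.28124957, 0.28988037]), np.float64(0.1193557268722467))
False
[0.63631738 0.28399802 0.14487217]
```

View pics/a1.png

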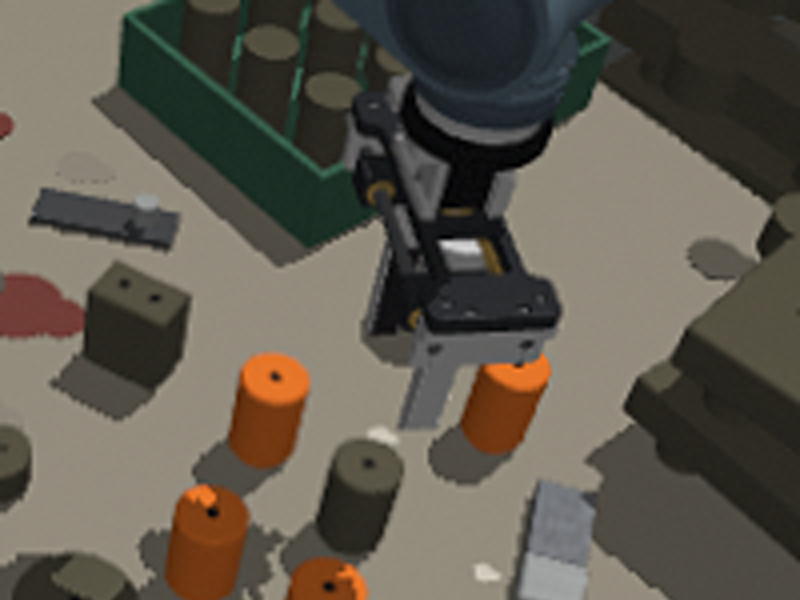

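The view shows the open gripper above the dark core at crop (360,490), with the fingers lined up and clear of the orange cores. I'll descend and grip.

>>> carry_out([
  {"linear": [1,-1,-30],"twist": 0},
  {"linear": [1,-1,-60],"twist": 0},
  {"linear": [1,-1,-85],"twist": 0},
  {"linear": [1,-1,-100],"twist": 0},
  {"linear": [1,-1,-108],"twist": 0},
  {"linear": [1,-1,-110],"twist": 0},
  {"linear": [1,-1,-110],"twist": 0},
  {"linear": [1,-1,-110],"twist": 0},
])

```text
time_s: 3.87
tool_pos: [0.6389, 0.2829, 0.0375]
tcp_rot: [0.0, 0.866, 0.501, 0.001]
wrist_force: [-0.1, 0.3, 0.5]
opening: 0.748
```

>>> carry_out([
  {"linear": [0,0,0],"twist": 0},
  {"linear": [0,0,0],"twist": 0},
  {"linear": [0,0,0],"twist": 0},
  {"linear": [0,0,0],"twist": 0},
  {"linear": [0,0,0],"twist": 0},
  {"linear": [0,0,0],"twist": 0},
  {"linear": [0,0,0],"twist": 0},
  {"linear": [0,0,0],"twist": 0},
], grip=0.0)

```text
time_s: 4.53
tool_pos: [0.6384, 0.2828, 0.0362]
tcp_rot: [0.0, 0.866, 0.501, 0.001]
wrist_force: [2.8, -1.3, 2.0]
opening: 0.481
```

>>> carry_out([
  {"linear": [0,0,20],"twist": 0},
  {"linear": [0,0,50],"twist": 0},
  {"linear": [0,0,85],"twist": 0},
  {"linear": [0,0,115],"twist": 0},
  {"linear": [0,0,115],"twist": 0},
  {"linear": [0,0,115],"twist": 0},
])

```text
time_s: 5.03
tool_pos: [0.6379, 0.2831, 0.1515]
tcp_rot: [0.0, 0.866, 0.501, 0.001]
wrist_force: [-0.1, -0.1, -3.4]
opening: 0.482
```

>>> carry_out([
  {"linear": [-6,-17,0],"twist": 0},
  {"linear": [-17,-52,0],"twist": 0},
  {"linear": [-29,-90,0],"twist": 0},
  {"linear": [-41,-128,0],"twist": 0},
  {"linear": [-53,-166,0],"twist": 0},
  {"linear": [-66,-204,0],"twist": 0},
  {"linear": [-78,-242,0],"twist": 0},
  {"linear": [-90,-280,0],"twist": 0},
  {"linear": [-102,-318,0],"twist": 0},
  {"linear": [-114,-355,0],"twist": 0},
  {"linear": [-125,-388,0],"twist": 0},
  {"linear": [-133,-412,0],"twist": 0},
])

```text
time_s: 6.03
tool_pos: [0.5014, -0.1305, 0.1469]
tcp_rot: [-0.003, 0.866, 0.5, -0.002]
wrist_force: [0.4, -0.3, -1.8]
opening: 0.481
```

>>> carry_out([
  {"linear": [-4,-12,-10],"twist": 0},
  {"linear": [-5,-16,-20],"twist": 0},
  {"linear": [-5,-16,-30],"twist": 0},
  {"linear": [-5,-16,-30],"twist": 0},
  {"linear": [-5,-16,-30],"twist": 0},
])

```text
time_s: 6.45
tool_pos: [0.4988, -0.1433, 0.1184]
tcp_rot: [-0.002, 0.865, 0.502, -0.001]
wrist_force: [-0.9, -0.4, -1.9]
opening: 0.482
```

```bash
python3 - <<'E'
from fit import *
s=arm.read_state();T=np.array(s["tool_pos"]);print(T,s["opening"]);o="round_core"
V=[]
for n,box in(("scene",(110,140,220,165)),("top",(290,150,150,112))):
    p=optics.read_camera(n);zb=T[2]-.036
    m=pick(p,o,T[:2],T[2]);print(n,m is not None)
    if m is not None: V.append((p,m));print(m.sum(),fit([(p,m)],o,T[:2],zb))
    for nm in("round_pocket","oblong_pocket"): print(nm,[(round(d["conf"],2),np.round(d["at"],4)) for d in models.landmark_of(p,nm)])
    im=p["color"].copy()
    cv2.imwrite(f"pics/b_{n}.png",im)
    if n=="scene": c=cv2.resize(im[130:310,50:290],(800,600),interpolation=cv2.INTER_CUBIC);cv2.imwrite("pics/b1.png",c)
E
```

```text
[ 0.49875367 -0.14327224  0.11835487] 0.4817086710235095
scene True
188.0 (array([ 0.49910871, -0.14260647,  0.04986388]), np.float64(2.6000664893617023))
round_pocket [(0.77, array([ 0.5018, -0.1478,  0.0557]))]
oblong_pocket [(0.74, array([ 0.5362, -0.2798,  0.0612]))]
top False
round_pocket [(0.76, array([ 0.4944, -0.1406,  0.0531]))]
oblong_pocket []
```

View pics/b1.png

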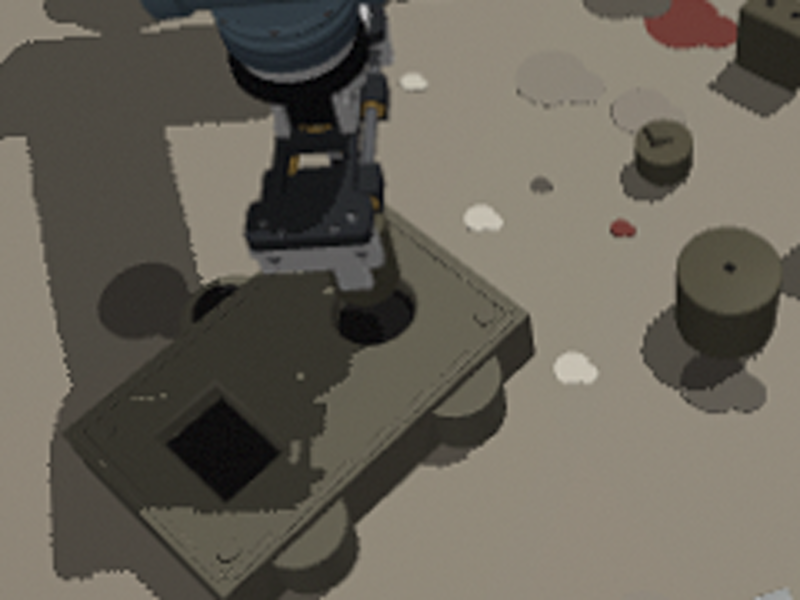

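The core hangs over the round pocket's mouth at crop (375,315), about 2 mm toward the robot side. I'll correct by a couple of mm and lower gently.

>>> carry_out([
  {"linear": [2,-1.5,-8],"twist": 0},
  {"linear": [2,-1.5,-15],"twist": 0},
  {"linear": [2,-1.5,-21],"twist": 0},
  {"linear": [2,-1.5,-25],"twist": 0},
  {"linear": [2,-1.5,-29],"twist": 0},
  {"linear": [2,-1.5,-33],"twist": 0},
  {"linear": [2,-1.5,-36],"twist": 0},
  {"linear": [2,-1.5,-36],"twist": 0},
])

```text
time_s: 7.52
tool_pos: [0.5012, -0.1465, 0.0836]
tcp_rot: [-0.001, 0.866, 0.501, -0.0]
wrist_force: [0.1, -0.4, -2.1]
opening: 0.486
```

>>> carry_out([
  {"linear": [0,0.5,-2],"twist": 0},
  {"linear": [0,0.5,-4],"twist": 0},
  {"linear": [0,0.5,-6],"twist": 0},
  {"linear": [0,0.5,-7],"twist": 0},
  {"linear": [0,0.5,-7],"twist": 0},
  {"linear": [0,0.5,-7],"twist": 0},
])

```text
time_s: 8.02
tool_pos: [0.5016, -0.1462, 0.0774]
tcp_rot: [-0.0, 0.866, 0.501, 0.0]
wrist_force: [0.4, 0.3, -2.6]
opening: 0.481
```

>>> carry_out([
  {"linear": [0,0,-1],"twist": 0},
  {"linear": [0,0,-2],"twist": 0},
  {"linear": [0,0,-2],"twist": 0},
  {"linear": [0,0,-2],"twist": 0},
])

```text
time_s: 8.35
tool_pos: [0.5016, -0.1462, 0.0754]
tcp_rot: [-0.0, 0.866, 0.501, -0.0]
wrist_force: [0.3, -0.4, -1.8]
opening: 0.483
```

>>> carry_out([
  {"linear": [0,0,-1],"twist": 0},
  {"linear": [0,0,-2],"twist": 0},
  {"linear": [0,0,-2],"twist": 0},
])

```text
time_s: 8.6
tool_pos: [0.5018, -0.1463, 0.0751]
tcp_rot: [-0.0, 0.866, 0.501, -0.0]
wrist_force: [-4.5, 1.7, 9.0]
opening: 0.483
```

The force rose to 9 N at the expected floor height, so the core is on the pocket floor. I'll release and rise.

>>> carry_out([
  {"linear": [0,0,1],"twist": 0},
  {"linear": [0,0,1],"twist": 0},
  {"linear": [0,0,1],"twist": 0},
  {"linear": [0,0,1],"twist": 0},
  {"linear": [0,0,1],"twist": 0},
  {"linear": [0,0,20],"twist": 0},
  {"linear": [0,0,50],"twist": 0},
  {"linear": [0,0,85],"twist": 0},
  {"linear": [0,0,110],"twist": 0},
  {"linear": [0,0,115],"twist": 0},
], grip=0.75)

```text
time_s: 9.43
tool_pos: [0.5042, -0.1476, 0.1938]
tcp_rot: [0.004, 0.866, 0.501, 0.002]
wrist_force: [0.8, -0.0, 0.6]
opening: 0.748
```

>>> carry_out([
  {"linear": [-63,403,0],"twist": -39.5},
  {"linear": [-63,403,0],"twist": -39.5},
  {"linear": [-63,403,0],"twist": -39.5},
  {"linear": [-63,403,0],"twist": -39.5},
  {"linear": [-63,403,0],"twist": -39.5},
  {"linear": [-63,403,0],"twist": -39.5},
  {"linear": [-63,403,0],"twist": -39.5},
  {"linear": [-63,403,-20],"twist": -39.5},
  {"linear": [-63,403,-40],"twist": -39.5},
  {"linear": [-63,403,-40],"twist": -39.5},
  {"linear": [-63,403,-40],"twist": -39.5},
  {"linear": [-63,403,-40],"twist": -39.5},
])

```text
time_s: 10.43
tool_pos: [0.4356, 0.2592, 0.1451]
tcp_rot: [0.0, 0.983, 0.181, -0.003]
wrist_force: [0.4, 0.5, -0.5]
opening: 0.751
```

```bash
python3 - <<'E'
from fit import *
s=arm.read_state();print(s["tool_pos"],s["tcp_rot"])
P=[optics.read_camera(n) for n in("scene","top")]
for p in P:
    m=pick(p,"oblong_core",(.4385,.257))
    print("obl",m is not None and (m.sum(),fit([(p,m)],"oblong_core",(.4385,.257))))
    m=pick(p,"round_core",(.5016,-.146),.075)
    print("rnd",m is not None and (m.sum(),fit([(p,m)],"round_core",(.5016,-.146),.039)))
a=P[0]["color"];b=P[1]["color"]
cv2.imwrite("pics/c1.png",np.hstack([cv2.resize(a[70:270,80:330],(500,400),interpolation=2),cv2.resize(b[150:270,300:390],(300,400),interpolation=2)]))
E
```

```text
[0.43555178 0.2591842  0.1451117 ] [ 1.68327314e-05  9.83419111e-01  1.81325429e-01 -2.81796806e-03]
obl (np.float32(611.0), (array([0.44010048, 0.25644424, 0.35853725]), np.float64(0.07743453355155483)))
rnd (np.float32(582.0), (array([ 0.50137707, -0.1469656 ,  0.25690308]), np.float64(0.07280927835051547)))
obl False
rnd False
```

View pics/c1.png

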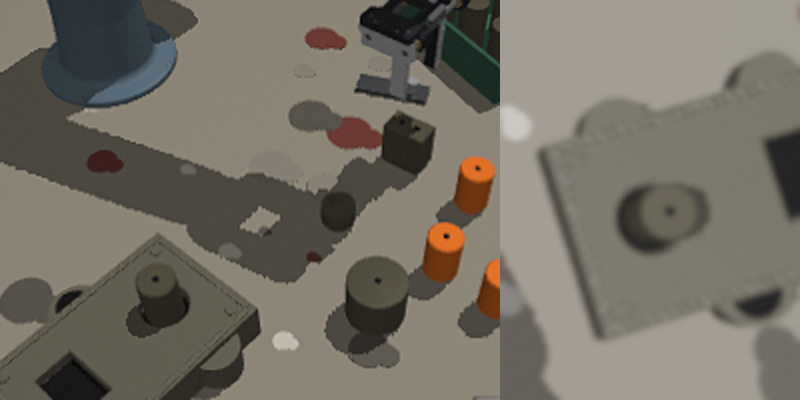

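The round core stands upright in its pocket at left crop (157,285), and the fit at floor height matches to about 1 mm. The oblong core is at left crop (408,142), still where I measured it. I'll descend and grip.

>>> carry_out([
  {"linear": [0.5,0,-10],"twist": 0},
  {"linear": [0.5,0,-30],"twist": 0},
  {"linear": [0.5,0,-60],"twist": 0},
  {"linear": [0.5,0,-85],"twist": 0},
  {"linear": [0.5,0,-103],"twist": 0},
  {"linear": [0.5,0,-111],"twist": 0},
  {"linear": [0.5,0,-114],"twist": 0},
  {"linear": [0.5,0,-114],"twist": 0},
  {"linear": [0.5,0,-114],"twist": 0},
])

```text
time_s: 11.48
tool_pos: [0.4401, 0.2568, 0.0355]
tcp_rot: [-0.0, 0.984, 0.179, 0.001]
wrist_force: [0.3, -0.3, -0.6]
opening: 0.751
```

>>> carry_out([
  {"linear": [0,0,0],"twist": 0},
  {"linear": [0,0,0],"twist": 0},
  {"linear": [0,0,0],"twist": 0},
  {"linear": [0,0,0],"twist": 0},
  {"linear": [0,0,0],"twist": 0},
  {"linear": [0,0,0],"twist": 0},
  {"linear": [0,0,0],"twist": 0},
  {"linear": [0,0,0],"twist": 0},
  {"linear": [0,0,0],"twist": 0},
], grip=0.0)

```text
time_s: 12.23
tool_pos: [0.4395, 0.2567, 0.0348]
tcp_rot: [0.0, 0.984, 0.179, 0.0]
wrist_force: [-0.0, -1.7, 3.3]
opening: 0.402
```

>>> carry_out([
  {"linear": [0,0,20],"twist": 0},
  {"linear": [0,0,50],"twist": 0},
  {"linear": [0,0,88],"twist": 0},
  {"linear": [0,0,125],"twist": 0},
  {"linear": [0,0,152],"twist": 0},
  {"linear": [0,0,165],"twist": 0},
  {"linear": [0,0,165],"twist": 0},
])

```text
time_s: 12.82
tool_pos: [0.4407, 0.2576, 0.2028]
tcp_rot: [-0.001, 0.984, 0.179, 0.003]
wrist_force: [0.2, 1.0, -1.9]
opening: 0.404
```

>>> carry_out([
  {"linear": [3,-17,0],"twist": 0},
  {"linear": [9,-50,0],"twist": 0},
  {"linear": [16,-88,0],"twist": -1},
  {"linear": [23,-127,0],"twist": -2},
  {"linear": [30,-166,0],"twist": -3},
  {"linear": [37,-205,0],"twist": -4},
  {"linear": [44,-244,0],"twist": -5},
  {"linear": [51,-283,0],"twist": -5.9},
  {"linear": [58,-322,0],"twist": -5.9},
  {"linear": [65,-361,0],"twist": -5.9},
  {"linear": [72,-400,0],"twist": -5.9},
  {"linear": [78,-436,0],"twist": -5.9},
])

```text
time_s: 13.82
tool_pos: [0.5159, -0.1807, 0.1966]
tcp_rot: [-0.001, 0.992, 0.128, -0.001]
wrist_force: [0.8, -1.1, -2.1]
opening: 0.405
```

>>> carry_out([
  {"linear": [6,-33,0],"twist": 0},
  {"linear": [11,-63,0],"twist": 0},
  {"linear": [15,-84,0],"twist": 0},
  {"linear": [18,-95,-10],"twist": 0},
  {"linear": [18,-97.5,-35],"twist": 0},
  {"linear": [18,-97.5,-60],"twist": 0},
  {"linear": [18,-97.5,-75],"twist": 0},
  {"linear": [18,-97.5,-80],"twist": 0},
  {"linear": [18,-97.5,-80],"twist": 0},
  {"linear": [18,-97.5,-80],"twist": 0},
])

```text
time_s: 14.65
tool_pos: [0.5349, -0.2764, 0.1189]
tcp_rot: [-0.0, 0.992, 0.128, -0.0]
wrist_force: [1.5, 0.1, -2.5]
opening: 0.403
```

```bash
python3 - <<'E'
from fit import *
s=arm.read_state();T=np.array(s["tool_pos"]);print(T,s["tcp_rot"],s["opening"])
p=optics.read_camera("scene")
print([(round(d["conf"],2),np.round(d["at"],4)) for d in models.landmark_of(p,"oblong_core")],[(round(d["conf"],2),np.round(d["at"],4)) for d in models.landmark_of(p,"oblong_pocket")])
im=cv2.resize(p["color"][170:320,40:240],(800,600),interpolation=2)
a=np.radians(14.7);c,q=np.cos(a),np.sin(a)
def draw(cx,cy,l,w,z,col):
    P=[[cx+c*i*l-q*j*w,cy+q*i*l+c*j*w,z] for i,j in((1,1),(1,-1),(-1,-1),(-1,1))]
    cv2.polylines(im,[((proj(p,P)-[40,170])*4+1.5).round().astype(np.int32)],True,col,1)
draw(.5358,-.277,.036,.025,.055,(0,255,255))
draw(T[0],T[1],.030,.019,T[2]-.0348+.008,(0,0,255)); draw(T[0],T[1],.030,.019,T[2]+.0372,(0,255,0))
cv2.imwrite("pics/d1.png",im)
E
```

```text
[ 0.53491786 -0.2763734   0.11886077] [-4.75478614e-04  9.91771542e-01  1.28019048e-01 -3.25669339e-04] 0.4027520108790404
[(0.62, array([ 0.534 , -0.2767,  0.1204]))] []
```

View pics/d1.png

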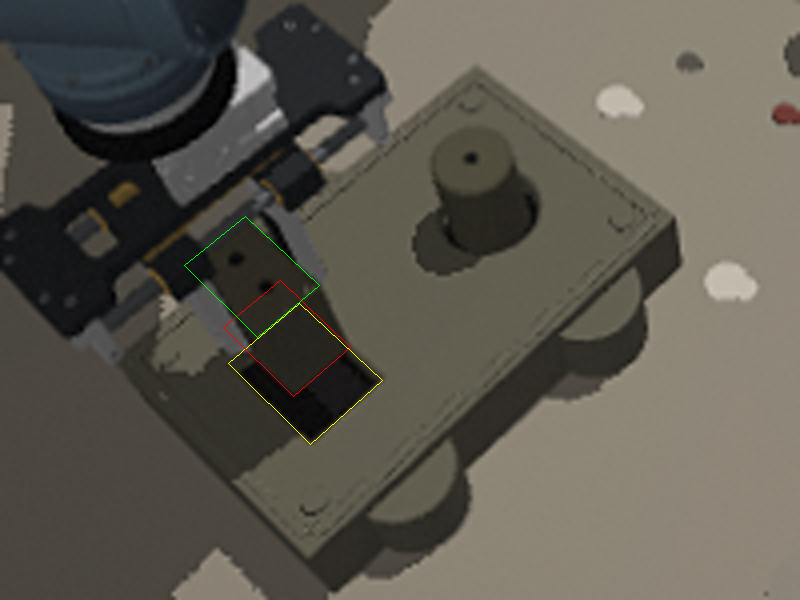

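The pocket outline (yellow) sits on the dark mouth around (305,375), and the predicted core edges match the hanging core. The round core is standing upright at (485,190). I'll lower this one.

>>> carry_out([
  {"linear": [1,0,-8],"twist": 0},
  {"linear": [1,0,-15],"twist": 0},
  {"linear": [1,0,-21],"twist": 0},
  {"linear": [1,0,-26],"twist": 0},
  {"linear": [1,0,-30],"twist": 0},
  {"linear": [1,0,-34],"twist": 0},
  {"linear": [1,0,-37],"twist": 0},
  {"linear": [1,0,-38],"twist": 0},
  {"linear": [1,0,-38],"twist": 0},
])

```text
time_s: 15.55
tool_pos: [0.536, -0.2767, 0.0811]
tcp_rot: [-0.0, 0.992, 0.128, -0.0]
wrist_force: [-0.0, -0.6, -2.7]
opening: 0.405
```

>>> carry_out([
  {"linear": [0,0,-2],"twist": 0},
  {"linear": [0,0,-4],"twist": 0},
  {"linear": [0,0,-5],"twist": 0},
  {"linear": [0,0,-6],"twist": 0},
  {"linear": [0,0,-6],"twist": 0},
  {"linear": [0,0,-6],"twist": 0},
])

```text
time_s: 16.05
tool_pos: [0.5361, -0.2767, 0.0754]
tcp_rot: [-0.0, 0.992, 0.128, -0.0]
wrist_force: [0.5, -0.5, -2.7]
opening: 0.401
```

>>> carry_out([
  {"linear": [0,0,-1],"twist": 0},
  {"linear": [0,0,-2],"twist": 0},
  {"linear": [0,0,-2.5],"twist": 0},
  {"linear": [0,0,-2.5],"twist": 0},
])

```text
time_s: 16.38
tool_pos: [0.5363, -0.2769, 0.0738]
tcp_rot: [0.0, 0.992, 0.128, 0.0]
wrist_force: [-2.2, 1.2, 4.2]
opening: 0.401
```

Contact came at exactly the expected floor height. I'll release, rise, and move clear.

>>> carry_out([
  {"linear": [0,0,0.5],"twist": 0},
  {"linear": [0,0,0.5],"twist": 0},
  {"linear": [0,0,0.5],"twist": 0},
  {"linear": [0,0,0.5],"twist": 0},
  {"linear": [0,0,0.5],"twist": 0},
  {"linear": [0,0,0.5],"twist": 0},
  {"linear": [0,0,20],"twist": 0},
  {"linear": [0,0,50],"twist": 0},
  {"linear": [0,0,85],"twist": 0},
  {"linear": [0,0,120],"twist": 0},
  {"linear": [0,0,140],"twist": 0},
], grip=0.75)

```text
time_s: 17.3
tool_pos: [0.5374, -0.2776, 0.2175]
tcp_rot: [0.002, 0.992, 0.128, 0.002]
wrist_force: [1.0, -0.3, 0.1]
opening: 0.748
```

>>> carry_out([
  {"linear": [-100,-150,0],"twist": 0},
  {"linear": [-100,-150,0],"twist": 0},
  {"linear": [-100,-150,0],"twist": 0},
  {"linear": [-100,-150,0],"twist": 0},
  {"linear": [-100,-150,0],"twist": 0},
  {"linear": [-100,-150,0],"twist": 0},
  {"linear": [-100,-150,0],"twist": 0},
  {"linear": [-100,-150,0],"twist": 0},
])

```text
time_s: 17.97
tool_pos: [0.4368, -0.4257, 0.2128]
tcp_rot: [-0.0, 0.992, 0.128, 0.0]
wrist_force: [0.3, -0.5, 0.6]
opening: 0.751
```

```bash
python3 - <<'E'
from fit import *
s=arm.read_state();print(s["tool_pos"],s["wrist_force"],s["opening"])
ims=[]
for n in("scene","top"):
    p=optics.read_camera(n);ims.append(p["color"])
    for o,xy in(("round_core",(.5016,-.1462)),("oblong_core",(.5363,-.2769))):
        m=pick(p,o,xy,.075);print(n,o,m is not None and fit([(p,m)],o,xy,.039))
cv2.imwrite("pics/e1.png",np.hstack([cv2.resize(ims[0][170:320,60:210],(400,400),interpolation=2),cv2.resize(ims[1][145:265,310:430],(400,400),interpolation=2)]))
E
```

```text
[ 0.4367757  -0.42570976  0.21281601] [ 0.2773758  -0.54536876  0.64649708] 0.7506990575389512
scene round_core (array([ 0.49952892, -0.14732024,  0.2543149 ]), np.float64(0.13139853747714808))
scene oblong_core (array([ 0.53675111, -0.27679918,  0.28728522]), np.float64(0.04946407879490151))
top round_core (array([ 0.49956753, -0.14189221, -0.04517771]), np.float64(0.05852601156069364))
top oblong_core (array([ 0.53504482, -0.27398549,  0.31851298]), np.float64(0.12829670329670328))
```

View pics/e1.png

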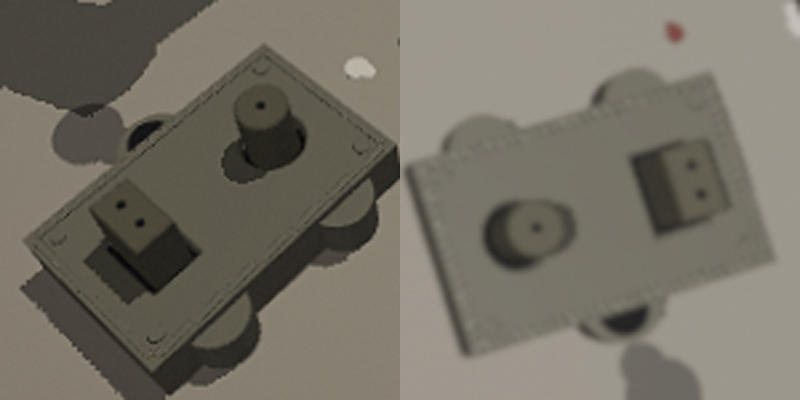

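Both cores stand upright in their pockets: the round one at left crop (268,130) and the oblong one at (145,235). The gripper is well clear.

```bash
python3 -c "
from rig import arm
print(arm.close_job())"
```

```text
the job is handed in; nothing more can be done
None
```

Both cores are in the mould half, and I handed the job in at about 18 s. I set the slim dark round core into the round pocket first, then the oblong core into the oblong pocket. Each was lowered until it touched the pocket floor and only then released. I didn't touch the stub, the fat core or the orange look-alikes.

**Seating:** contact came at the expected floor height for both, with the tool at 75.1 mm for the round core and 73.8 mm for the oblong one. Forces at the last reading were about 9 N and 4 N.

**Final pictures:** both views show the cores upright in their pockets with the gripper clear.

**Disagreements:** the top camera placed both cores 3–5 mm further toward +y than the scene camera did. It was off the same way for the pockets, so I put this down to a camera offset and not to misplaced cores. The last scene fit of the round core was also a looser match than the one taken just after release (13% mismatch against 7%), about 2 mm from its release position.

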